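# Close and stack the finds boxes

### The job

Shut the lid of the open finds box, then stack the closed finds box on top of it, clasps to the same side, so that its base drops fully home over the lugs of the lid below. Set it down gently rather than dropping it, keep the open box standing on the bench, do not disturb the jar, the cup of sticks or the loose sherd, and leave the stack standing at rest.

Things in the scene. Friction and masses are not known exactly. Their poses are not given: they have to be found in the camera images.
- base_box: The open finds box: grey plastic, packed with sherds, 60 mm (its x) by 140 mm (its y), rim 50 mm above its underside, loose on the bench, about 0.9 kg. Origin: centre of its underside; z up. Its lid is hinged along the top of the long back (+x) side; front = -x side. Shut, box and lid stand 56 mm high without the lugs.
- lid (a joint): Hinge of the open box's white lid, rad: 0 = shut, 1.57 = upright, 1.95 = fully back; starts between 1.3 and 1.85. The hinge is stiff: the lid stays where it is left and must be pushed all the way down (1 to 3 N on its outer face or free edge), then stays shut.
- hinge (a point): Middle of that hinge line, on the open box at its back (+x) edge, 50 mm above its underside; axes as those of base_box.
- lid_seat (a point): Centre of the lid's outer face. The lid is a plate of 60 by 140 mm, 6 mm thick, its free edge 60 mm from the hinge line. Axes fixed to the lid: when shut they match those of base_box and the point lies 56 mm above the centre of its underside. Apart from the two lugs the face is flat and can be pushed in the middle. The two clasps hang on the free (front) edge, near the ends.
- lug (a point): Centre of the foot of one of the two lugs on the lid: tapered ovals 8 mm high, 22 mm (x) by 36 mm (y) at the foot, 13 by 21 mm on top. This one lies at x = -12, y = +45 mm from lid_seat, the other at x = -12, y = -45 mm: nearer the front than the hinge.
- top_box: The closed finds box to be stacked: grey, white lid (fixed shut), 60 mm (its x) by 140 mm (its y), 56 mm high plus two 8 mm lugs on its lid, 0.3 to 0.65 kg, loose. Origin: centre of its underside; z up. Near the ends of its front (-x) side two flat steel clasps, 3 mm proud; at the back small round hinge barrels. The middle of its long sides is plain, to be gripped across the 60 mm.
- recess (a point): Middle of the mouth of one of the two recesses in top_box's underside, 26 mm (x) by 40 mm (y), 10 mm deep: this one at x = -12, y = +45 mm from its origin, the other at x = -12, y = -45 mm. Fully home on the shut lid, top_box's origin meets lid_seat and its axes match (2 mm play each way); turned end for end it does not fit.
- jar: Bystander: amber glass jar, 64 mm across, 85 mm high; origin at the centre of its underside.
- stick_cup: Bystander: square black cup, 56 mm wide, 75 mm high, with thin sticks reaching 160 mm; origin at the centre of its underside.
- rim_sherd: Bystander: loose curved terracotta rim fragment, about 35 mm by 90 mm, 22 mm high, lying between the robot and the boxes; origin near its middle, on its underside.

How it is judged:
By the outcome, as a careful person would: the job done as asked, in the order asked, and still so for the second after the job is handed in, with the robot touching nothing.
It also fails if it takes over 59 s, if anything falls off the work surface, if the arm or the gripper's body presses on something with over 40 N, if the wrist force passes 120 N, or if a joint passes its speed limit or range.

### The arm

A 6-joint arm with a two-finger parallel gripper is mounted at the origin on the work surface. World frame = base frame: x ahead of the robot, y to its left, z up, the work surface at z = 0. Lengths are in mm, angles in rad, forces in N, time in s.
With the tool pointing down it reaches from about 325 to 1000 mm from the base axis. Payload 5.1 kg.
Tool frame: the origin (TCP) lies midway between the tips of the shut fingers; the grasp point (between the pads) lies 19 mm behind it; z points along the fingers, y is the direction in which the jaws open and shut (so a half turn about z gives the same grasp; the last joint's range is limited). The gripper opens to 85 mm and grips with 20 to 120 N. Pads are 22 mm wide; open, the fingers measure 114 mm over their backs; the gripper's body (76 mm by 85 mm) begins 54 mm behind the grasp point. The pads swing forward as they close: fully open they stand 13 mm farther back than shut.
Start: joints at [1.187, 0.124, 1.65, -0, 1.367, -0.083], TCP at [192.606, 620.796, 231.322] pointing down, gripper open.
Joint ranges: [-2.61, 2.61], [-1.02, 2.33], [0.03, 2.71], [-1.35, 4.49], [0.32, 2.68], [-2.91, 2.91]. Speed limits (rad/s): [2.57, 2.57, 3.14, 3.14, 3.14, 3.14].

### API

Orientations are given as a unit quaternion [x, y, z, w].
In Python, from rig import manip, read_camera, order gives the robot as it stands. The module is installed in compiled form; this text tells all that it offers.
- The arm moves only by the tool step_arm, never from a script. Its argument "steps" is a list of rows, each a list of 3 entries, a list of its own where there are three numbers: the shift along the tool's x, y, z in m, then the turn, a rotation vector about the tool's x, y, z in degrees, then the opening in per cent of the stroke, from 0 (shut) to 100 (fully open). A call has 1 to 5 rows; each row is the pose to reach, as a shift and turn from the pose commanded when the call began, along the tool's axes at that moment; what a row does not reach only later rows make up. A row lasts 1/12 s, in which the tool goes at most 41.7 mm and 7.16 degrees, less where a joint would pass 70% of its speed; a pose out of reach is approached as far as the arm can. A call with a gripper value outside its range is refused whole. The fingers move at their own pace and stop on an object; "newtons" is the grip in N (left out, the last holds). Time passes only in rows, so rows that repeat a pose let the fingers close. It gives the time, the measured TCP pose, the force and the opening at its end, in the units of the state.
- manip.get_obs(): the state, without advancing time (a new reading comes with each control period).
- read_camera(name): name is "scene" or "top"; returns a dict with "image" (480x640x3 uint8, red, green, blue), "z_map" (480x640 float32, mm along the optical axis (not along the pixel's ray), 0 where there is no reading), "fx", "fy", "cx", "cy" (pixels), "extrinsics" (4x4, takes a point from camera to world coordinates). Camera axes: x right, y up, looking along -z (the intrinsics and any distortion apply to the point x, -y, -z); pixel columns grow to the right and rows downward; lengths in mm; the calibration is good to about 2 mm. A picture is of the moment at which its call begins.
- order.finish_job(): hands the job in, once; it reports no verdict.
The state is a dict: "time": time; "q": joint angles; "qd": joint speeds; "joint_efforts": joint torques, N m; "eef_pos": TCP position; "tool_rot": TCP orientation; "wrist_force": force on the tool from outside, world axes, zero at the start; "wrist_torque": the same for the moment, N m; "width": finger opening in mm.
Only numpy, scipy, OpenCV 4.12 (cv2) and the standard library are available. Lean on these libraries where they do the work, as an engineer would, in place of code of your own. Each camera call takes 0.05 s, during which the arm holds its last target.

## Working session

There is one attempt and no reset: what is moved stays moved. The work goes in short steps, Python scripts to look and compute and a tool call to move; the robot and the scene stay as the last step left them, time stands still between calls to the robot, and variables do not carry over. Pictures are saved under pics/ and viewed, and the job is handed in when it is done.

Besides the shell and the picture viewer there is one more tool, called by a JSON object that holds its "method" and its "body". step_arm: Moves the arm, as the interface text tells. Its arguments: {"type":"object","properties":{"steps":{"type":"array","items":{"type":"array"}},"newtons":{"type":"number"}},"required":["steps"]}

```bash
mkdir -p pics
cat > look.py <<'E'
import sys,cv2,numpy as np
from rig import manip, read_camera
for n in ("scene","top"):
    c=read_camera(n); cv2.imwrite(f"pics/{sys.argv[1]}_{n}.png",c["image"][:,:,::-1])
    np.savez(f"{n}_{sys.argv[1]}.npz",**c)
    print(n,c["fx"],c["fy"],c["cx"],c["cy"],[k for k in c]);print(np.round(c["extrinsics"],3), (c["z_map"]>0).mean())
o=manip.get_obs(); print({k:np.round(v,3) for k,v in o.items()})
E
python3 look.py a; ls
```

```text
scene 518.3050768712184 518.3050768712184 321.66297247449273 231.8299395396159 ['image', 'z_map', 'fx', 'fy', 'cx', 'cy', 'extrinsics']
[[-1.260000e-01 -5.470000e-01  8.280000e-01  1.440259e+03]
 [ 9.920000e-01 -8.900000e-02  9.300000e-02  2.288900e+01]
 [ 2.300000e-02  8.330000e-01  5.530000e-01  6.284480e+02]
 [ 0.000000e+00  0.000000e+00  0.000000e+00  1.000000e+00]] 0.9959375
top 565.3308188508588 565.3308188508588 319.69696161295343 240.0802513821754 ['image', 'z_map', 'fx', 'fy', 'cx', 'cy', 'extrinsics']
[[ 2.500000e-02  9.950000e-01 -9.700000e-02  4.830080e+02]
 [-1.000000e+00  2.400000e-02 -1.700000e-02 -1.014350e+02]
 [-1.400000e-02  9.700000e-02  9.950000e-01  1.212653e+03]
 [ 0.000000e+00  0.000000e+00  0.000000e+00  1.000000e+00]] 0.996123046875
{'time': np.float64(0.1), 'q': array([ 1.187,  0.124,  1.652,  0.   ,  1.367, -0.083]), 'qd': array([ 0.   , -0.002, -0.005,  0.001,  0.   , -0.001]), 'joint_efforts': array([ 0.0000e+00, -4.2493e+01, -3.6665e+01, -0.0000e+00,  4.0000e-03,
        0.0000e+00]), 'eef_pos': array([192.391, 620.29 , 230.171]), 'tool_rot': array([ 0.15 ,  0.989, -0.001, -0.   ]), 'wrist_force': array([-0.86 , -0.769, -0.254]), 'wrist_torque': array([ 0.03 , -0.027, -0.005]), 'width': np.float64(84.979)}
look.py
pics
scene_a.npz
top_a.npz
```

View pics/a_scene.png

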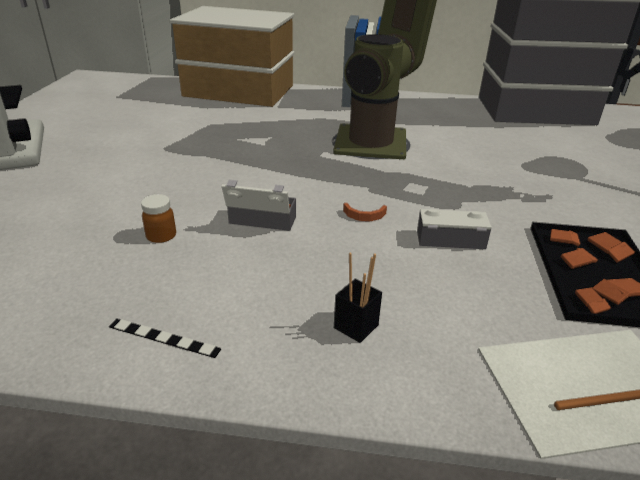

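View pics/a_top.png

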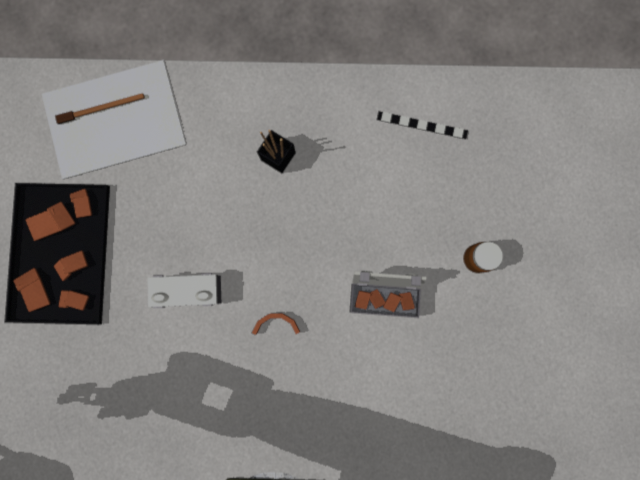

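The scene view shows the open box at (260,208) with its lid raised on the near side, the closed box at (453,228), the sherd at (365,212), the cup at (358,305) and the jar at (159,220). In the top view the boxes sit at (386,297) and (184,290). I'll zoom in and measure them.

```bash
cat > h.py <<'E'
import numpy as np,cv2
def cloud(f):
    c=dict(np.load(f)); z=c["z_map"]; v,u=np.mgrid[:480,:640]
    E=c["extrinsics"]; P=np.stack([(u-c["cx"])/c["fx"]*z,-(v-c["cy"])/c["fy"]*z,-z],-1)
    W=P@E[:3,:3].T+E[:3,3]; W[z<=0]=np.nan
    return c,W
E
python3 - <<'E'
from h import *
c,W=cloud("top_a.npz"); im=c["image"][:,:,::-1]
a=cv2.resize(im[260:330,140:230],None,fx=6,fy=6,interpolation=2); b=cv2.resize(im[260:330,340:440],None,fx=6,fy=6,interpolation=2)
b=b[:, :]; h=np.hstack([a[:, :],b])[:, :]; cv2.imwrite("pics/z1.png",cv2.resize(h,(800,int(h.shape[0]*800/h.shape[1]))))
print("table z",np.nanmedian(W[350:355,100:140,2]))
# top box: lid top by height in top view
for name,sl,lo,hi in (("topbox",(slice(262,320),slice(135,235)),50,60),("base rim",(slice(262,330),slice(340,432)),46,54),("lid",(slice(262,330),slice(340,440)),60,130)):
    w=W[sl].reshape(-1,3); m=(w[:,2]>lo)&(w[:,2]<hi); p=w[m]
    r=cv2.minAreaRect(p[:,:2].astype(np.float32)); print(name,m.sum(),np.round(r,2).tolist() if 0 else r,np.median(p[:,2]),p[:,2].max())
    print(np.round(cv2.boxPoints(r),1).tolist())
for n in ("scene",):
    c2,V=cloud("scene_a.npz")
    for name,x0,x1,y0,y1,lo,hi in (("topbox",350,480,120,330,52,60),("lid",350,520,-320,-100,58,130),("lugs",350,480,120,330,60.5,70)):
        w=V.reshape(-1,3); m=(w[:,0]>x0)&(w[:,0]<x1)&(w[:,1]>y0)&(w[:,1]<y1)&(w[:,2]>lo)&(w[:,2]<hi); p=w[m]
        if len(p)>5: r=cv2.minAreaRect(p[:,:2].astype(np.float32)); print(n,name,m.sum(),r,p.min(0),p.max(0))
E
```

```text
table z 0.7547116833945893
topbox 1813 ((485.9823913574219, 197.92718505859375), (67.74323272705078, 140.37875366210938), 3.8309571743011475) 56.016454359086765 59.993657148526836
[[447.5, 265.70001220703125], [456.8999938964844, 125.5999984741211], [524.5, 130.1999969482422], [515.0999755859375, 270.20001220703125]]
base rim 354 ((476.6931457519531, -218.64596557617188), (140.4648895263672, 62.693729400634766), 87.07870483398438) 49.74924908497712 53.86847038465203
[[441.79998779296875, -287.20001220703125], [504.3999938964844, -290.3999938964844], [511.6000061035156, -150.10000610351562], [449.0, -146.89999389648438]]
lid 785 ((519.4567260742188, -220.60520935058594), (139.83274841308594, 24.495267868041992), 87.2322769165039) 100.97999409293766 118.74310868809994
[[503.79998779296875, -289.79998779296875], [528.2999877929688, -291.0], [535.0999755859375, -151.39999389648438], [510.6000061035156, -150.1999969482422]]
scene topbox 267 ((465.3092346191406, 194.97813415527344), (29.43368148803711, 140.13223266601562), 0.29740890860557556) [450.24413591 124.94025164  53.98698361] [479.88142666 265.01145551  59.87221925]
scene lid 584 ((512.2219848632812, -222.3868408203125), (140.54940795898438, 15.473783493041992), 89.92949676513672) [ 504.41360655 -292.66641402   58.0676367 ] [ 519.96683486 -152.11177547  116.22463978]
scene lugs 86 ((473.8484191894531, 193.86428833007812), (15.067766189575195, 114.40928649902344), 2.613079309463501) [463.92639095 136.73245445  60.53964731] [479.96815223 251.17071838  66.89848997]
```

Run:
```python
from h import *
c,W=cloud("scene_a.npz"); im=c["image"][:,:,::-1]
a=cv2.resize(im[170:260,210:310],None,fx=4,fy=4,interpolation=2); b=cv2.resize(im[170:260,400:500],None,fx=4,fy=4,interpolation=2)
cv2.imwrite("pics/z2.png",np.hstack([a,b]))
```

```text
(no output)
```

View pics/z1.png

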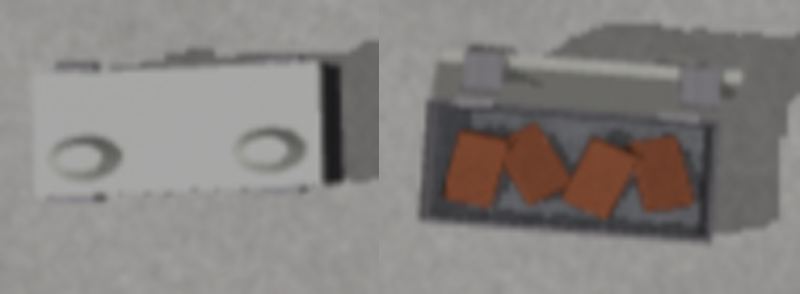

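View pics/z2.png

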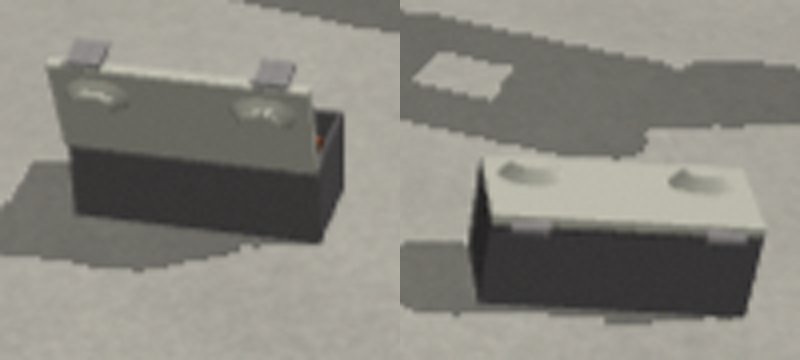

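Run:
```python
from h import *
c,W=cloud("top_a.npz"); im=c["image"][:,:,::-1]
c2,V=cloud("scene_a.npz"); im2=c2["image"][:,:,::-1]
def up(a,f): return np.clip(cv2.resize(a,None,fx=f,fy=f,interpolation=cv2.INTER_NEAREST).astype(float)*1.4,0,255).astype(np.uint8)
cv2.imwrite("pics/z3.png",up(im[265:315,142:228],9))
cv2.imwrite("pics/z4.png",up(im2[200:255,412:496],9))
# color/heights of patches on +x side
for r in range(222,232): print(r,[tuple(c2["image"][r,x]) for x in (430,433,445,455,481)][0:5])
```

```text
222 [(np.uint8(188), np.uint8(186), np.uint8(172)), (np.uint8(189), np.uint8(188), np.uint8(174)), (np.uint8(188), np.uint8(188), np.uint8(173)), (np.uint8(188), np.uint8(186), np.uint8(172)), (np.uint8(188), np.uint8(187), np.uint8(173))]
223 [(np.uint8(187), np.uint8(186), np.uint8(172)), (np.uint8(188), np.uint8(187), np.uint8(173)), (np.uint8(189), np.uint8(188), np.uint8(173)), (np.uint8(188), np.uint8(187), np.uint8(172)), (np.uint8(187), np.uint8(186), np.uint8(173))]
224 [(np.uint8(139), np.uint8(136), np.uint8(128)), (np.uint8(145), np.uint8(144), np.uint8(133)), (np.uint8(176), np.uint8(175), np.uint8(161)), (np.uint8(188), np.uint8(187), np.uint8(172)), (np.uint8(188), np.uint8(187), np.uint8(173))]
225 [(np.uint8(133), np.uint8(130), np.uint8(128)), (np.uint8(137), np.uint8(133), np.uint8(132)), (np.uint8(136), np.uint8(134), np.uint8(124)), (np.uint8(154), np.uint8(153), np.uint8(141)), (np.uint8(187), np.uint8(186), np.uint8(172))]
226 [(np.uint8(133), np.uint8(131), np.uint8(130)), (np.uint8(136), np.uint8(132), np.uint8(132)), (np.uint8(114), np.uint8(114), np.uint8(1
[... 538 characters left out ...]
(133), np.uint8(129))]
229 [(np.uint8(57), np.uint8(56), np.uint8(57)), (np.uint8(58), np.uint8(57), np.uint8(58)), (np.uint8(56), np.uint8(54), np.uint8(55)), (np.uint8(52), np.uint8(50), np.uint8(51)), (np.uint8(123), np.uint8(119), np.uint8(119))]
230 [(np.uint8(55), np.uint8(55), np.uint8(54)), (np.uint8(56), np.uint8(54), np.uint8(53)), (np.uint8(52), np.uint8(51), np.uint8(51)), (np.uint8(54), np.uint8(54), np.uint8(54)), (np.uint8(95), np.uint8(92), np.uint8(91))]
231 [(np.uint8(54), np.uint8(53), np.uint8(53)), (np.uint8(55), np.uint8(55), np.uint8(54)), (np.uint8(55), np.uint8(52), np.uint8(53)), (np.uint8(56), np.uint8(54), np.uint8(56)), (np.uint8(62), np.uint8(61), np.uint8(61))]
```

View pics/z3.png

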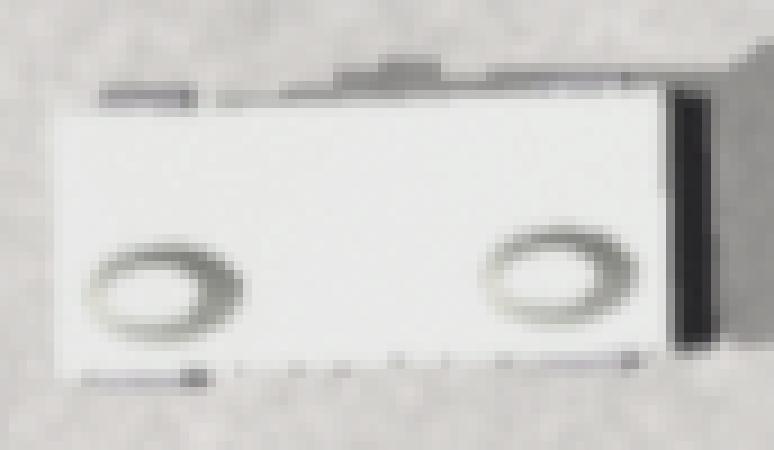

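View pics/z4.png

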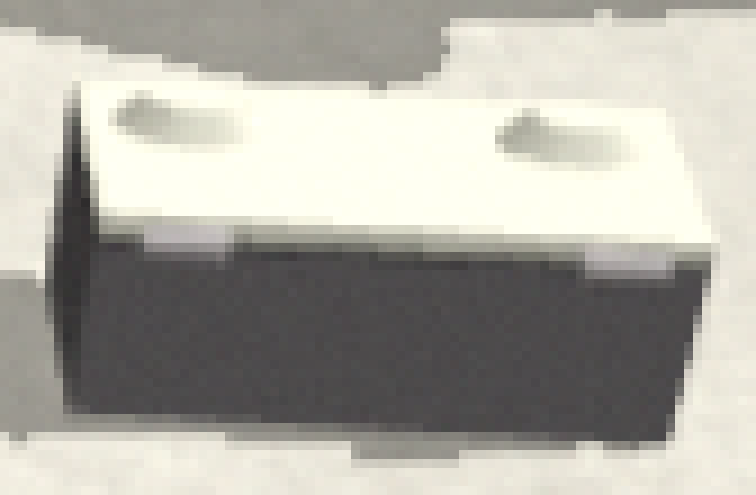

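The lugs and the taller steel strips on the closed box are on the robot side (rows 280 and 375 of the zoom). The short barrels under the lid are on the +x side, so both fronts face the robot. Next I'll refine the poses by casting rays from contours.

```bash
cat >> h.py <<'E'
def ray(c,uv,z):
    E=c["extrinsics"]; uv=np.atleast_2d(uv).astype(float)
    d=np.c_[(uv[:,0]-c["cx"])/c["fx"],-(uv[:,1]-c["cy"])/c["fy"],-np.ones(len(uv))]@E[:3,:3].T
    t=(z-E[2,3])/d[:,2]; return E[:3,3]+d*t[:,None]
def proj(c,P):
    E=c["extrinsics"]; q=(np.atleast_2d(P)-E[:3,3])@E[:3,:3]
    return np.c_[c["cx"]+c["fx"]*q[:,0]/-q[:,2], c["cy"]+c["fy"]*q[:,1]/q[:,2]]
def rect(c,mask,z):
    S=4; m=(cv2.GaussianBlur(cv2.resize(mask.astype(np.float32),None,fx=S,fy=S,interpolation=cv2.INTER_LINEAR),(0,0),2)>.5).astype(np.uint8)
    k=max(cv2.findContours(m,0,1)[0],key=cv2.contourArea)[:,0]
    uv=(k+.5)/S-.5; P=ray(c,uv,z)[:,:2].astype(np.float32)
    (cx,cy),(a,b),t=cv2.minAreaRect(P)
    if a>b: a,b,t=b,a,t-90   # a along x
    t=(t+90)%180-90
    return cx,cy,a,b,t
E
python3 - <<'E'
from h import *
c,W=cloud("top_a.npz"); g=cv2.cvtColor(c["image"],cv2.COLOR_RGB2GRAY).astype(int)
print(g[290,143:155],g[290,180:184],g[268:280,184],g[300:312,184])
roi=np.zeros((480,640),bool); roi[262:320,140:235]=1
m=roi&(W[...,2]>50); print("top by z>50",rect(c,m,56))
sat=c["image"].max(2).astype(int)-c["image"].min(2)
roi[:]=0; roi[262:330,345:430]=1
m=roi&(W[...,2]>44)&(W[...,2]<200); 
# base rim lower part: edges
for th in (150,):
    w=roi&(g<th)
# base box: dark grey + sherds mask
dark=roi&((g<95)|(sat>50)); dark=cv2.morphologyEx(dark.astype(np.uint8),cv2.MORPH_OPEN,np.ones((3,3)))
print("base", rect(c,dark,50))
c2,V=cloud("scene_a.npz")
roi2=np.zeros((480,640),bool); roi2[175:240,215:310]=1
# lid outer face plane fit from scene
w=V[roi2]; mm=(w[:,2]>58)&(w[:,2]<105)&(w[:,0]>495)&(w[:,0]<550); p=w[mm]
for k in range(3):
    q=p.mean(0); n=np.linalg.svd(p-q)[2][2]; r=(p-q)@n; p=p[abs(r)<3]
n*=np.sign(n[0]); print("outer face n",n,"pt",q,len(p),"lid angle(rad)",np.pi/2-np.arctan2(n[2],n[0]) , "yaw",np.degrees(np.arctan2(n[1],n[0])))
w=W[262:330,345:430].reshape(-1,3); p=w[(w[:,2]>56)&(w[:,2]<105)]
for k in range(3):
    q=p.mean(0); n=np.linalg.svd(p-q)[2][2]; r=(p-q)@n; p=p[abs(r)<3]
n*=np.sign(n[0]); print("inner face n",n,"pt",q,len(p),np.pi/2-np.arctan2(n[2],n[0]))
E
```

```text
[148 149 150 150 154 163 167 167 167 166 167 167] [167 167 167 167] [148 150 146 132 109  99  99 117 148 165 167 167] [167 167 167 167 165 159 152 150 149 149 149 150]
top by z>50 (485.9421691894531, 197.08627319335938, 69.0404052734375, 141.7329864501953, 3.8313233852386475)
base (476.9275207519531, -218.10504150390625, 59.80375671386719, 142.88504028320312, -2.9113388061523438)
outer face n [ 0.95373971 -0.05045027 -0.29637028] pt [ 519.12909907 -221.78717765   80.18529962] 805 lid angle(rad) 1.8720819553413324 yaw -3.0279705666390972
inner face n [ 0.95540113 -0.04827243 -0.29133906] pt [ 513.29302771 -218.94798513   77.85455384] 398 1.8667781217466124
```

```bash
cat >> h.py <<'E'
from scipy.spatial.transform import Rotation as Rot
def plan(xyz,phi_deg):
    """target TCP and angle of tool y (world, tool down) -> shift in m along current tool axes, turn deg"""
    from rig import manip
    o=manip.get_obs(); R=Rot.from_quat(o["tool_rot"]); p=np.array(o["eef_pos"])
    f=np.radians(phi_deg); y=np.array([np.cos(f),np.sin(f),0]); z=np.array([0,0,-1.]); x=np.cross(y,z)
    T=Rot.from_matrix(np.c_[x,y,z])
    s=R.inv().apply(np.array(xyz)-p)/1000; t=(R.inv()*T).as_rotvec(degrees=True)
    print("t",round(float(o["time"]),2),"pos",np.round(p,1),"y-ang",round(float(np.degrees(np.arctan2(*R.as_matrix()[[1,0],1]))),2),"F",np.round(o["wrist_force"],1),"w",round(float(o["width"]),1),"| shift",np.round(s,4),"turn",np.round(t,2))
E
python3 - <<'E'
from h import *
c,W=cloud("top_a.npz"); g=cv2.cvtColor(c["image"],cv2.COLOR_RGB2GRAY).astype(int)
roi=np.zeros((480,640),bool); roi[272:312,146:219]=1
for th in (157,159,161): print("top white",rect(c,roi&(g>th)|roi&(W[...,2]>57.5)&(g>115),56))
roi[:]=0; roi[280:312,148:218]=1
c2,V=cloud("scene_a.npz")
g2=cv2.cvtColor(c2["image"],cv2.COLOR_RGB2GRAY).astype(int)
roi2=np.zeros((480,640),bool); roi2[205:229,418:492]=1
for (n,cc,P,(a,b,l,r)) in (("jar",c,W,(240,275,460,506)),("cup",c,W,(125,175,255,300)),("sherd",c,W,(310,336,250,302)),("sherd2",c2,V,(200,224,340,390))):
    w=P[a:b,l:r].reshape(-1,3); p=w[w[:,2]>6]; print(n,np.round(np.nanpercentile(p,[2,98],axis=0),0).tolist())
# lid corners in scene (z=56) by eye from z4 zoom: (80,85),(668,108),(712,245),(100,217) /9 + (412,200)
uv=np.array([[85,85],[666,108],[715,245],[97,218]])/9+[412-.5,200-.5]; q=ray(c2,uv,56); print(np.round(q,1)); print("centre",q.mean(0))
plan([565,-223,150],-2.95)
E
```

```text
top white (484.8955993652344, 199.00479125976562, 61.68394088745117, 141.37835693359375, 2.966134786605835)
top white (485.2691650390625, 198.541748046875, 60.74341583251953, 140.3396759033203, 2.8753397464752197)
top white (485.2844543457031, 197.93215942382812, 59.60646438598633, 139.8061065673828, 3.7191643714904785)
jar [[540.0, -442.0, 12.0], [596.0, -387.0, 88.0]]
cup [[746.0, -20.0, 7.0], [815.0, 49.0, 143.0]]
sherd [[401.0, -39.0, 7.0], [442.0, 53.0, 27.0]]
sherd2 [[404.0, -42.0, 6.0], [445.0, 52.0, 25.0]]
[[461.4 127.2  56. ]
 [449.3 265.1  56. ]
 [509.6 268.1  56. ]
 [521.  128.   56. ]]
centre [485.30971905 197.11993888  56.        ]
t 0.1 pos [192.4 620.3 230.2] y-ang 72.77 F [-0.9 -0.8 -0.3] w 85.0 | shift [-0.6057 -0.6949  0.0814] turn [-1.000e-01  6.000e-02  7.572e+01]
```

{"method": "step_arm", "body": {"steps": [[[-0.606, -0.695, 0], [0, 0, 75.7], 0], [[-0.606, -0.695, 0], [0, 0, 75.7], 0], [[-0.606, -0.695, 0], [0, 0, 75.7], 0], [[-0.606, -0.695, 0], [0, 0, 75.7], 0], [[-0.606, -0.695, 0], [0, 0, 75.7], 0]]}}

```text
time: 0.52
eef_pos: [276.9, 428.3, 230.6]
tool_rot: [0.449, 0.894, -0.001, -0.0]
wrist_force: [1.1, 0.1, -0.0]
width: 25.7
```

```bash
python3 -c "
from h import *
plan([565,-223,230],-2.95)"
```

```text
t 0.52 pos [276.9 428.3 230.6] y-ang 36.65 F [ 1.1  0.1 -0. ] w 25.7 | shift [-0.6945 -0.1577  0.001 ] turn [-0.04  0.04 39.6 ]
```

{"method": "step_arm", "body": {"steps": [[[-0.694, -0.158, 0], [0, 0, 39.6], 0], [[-0.694, -0.158, 0], [0, 0, 39.6], 0], [[-0.694, -0.158, 0], [0, 0, 39.6], 0], [[-0.694, -0.158, 0], [0, 0, 39.6], 0], [[-0.694, -0.158, 0], [0, 0, 39.6], 0]]}}

```text
time: 0.93
eef_pos: [362.0, 238.2, 231.0]
tool_rot: [0.702, 0.712, -0.0, 0.0]
wrist_force: [1.7, -0.7, 0.0]
width: -0.1
```

```bash
python3 -c "
from h import *
plan([565,-223,230],-2.95)"
```

```text
t 0.93 pos [362.  238.2 231. ] y-ang 0.83 F [ 1.7 -0.7  0. ] w -0.1 | shift [-0.4641  0.1963  0.001 ] turn [0.   0.   3.78]
```

{"method": "step_arm", "body": {"steps": [[[-0.464, 0.196, 0], [0, 0, 3.8], 0], [[-0.464, 0.196, 0], [0, 0, 3.8], 0], [[-0.464, 0.196, 0], [0, 0, 3.8], 0], [[-0.464, 0.196, 0], [0, 0, 3.8], 0], [[-0.464, 0.196, 0], [0, 0, 3.8], 0]]}}

```text
time: 1.35
eef_pos: [447.0, 47.8, 231.1]
tool_rot: [0.723, 0.69, 0.0, 0.0]
wrist_force: [0.8, 0.8, -0.2]
width: 0.0
```

```bash
python3 -c "
from h import *
plan([565,-223,230],-2.95)"
```

```text
t 1.35 pos [447.   47.8 231.1] y-ang -2.67 F [ 0.8  0.8 -0.2] w 0.0 | shift [-0.265   0.1305  0.0011] turn [ 0.01 -0.01  0.28]
```

{"method": "step_arm", "body": {"steps": [[[-0.25, 0.124, 0], [0, 0, 0], 0], [[-0.25, 0.124, 0], [0, 0, 0], 0], [[-0.25, 0.124, 0], [0, 0, 0], 0], [[-0.25, 0.124, 0], [0, 0, 0], 0], [[-0.25, 0.124, 0], [0, 0, 0], 0]]}}

```text
time: 1.77
eef_pos: [530.8, -143.0, 230.8]
tool_rot: [0.724, 0.69, -0.0, -0.0]
wrist_force: [1.1, 0.3, 0.7]
width: -0.2
```

{"method": "step_arm", "body": {"steps": [[[-0.042, 0.02, 0], [0, 0, 0], 0], [[-0.042, 0.02, 0], [0, 0, 0], 0], [[-0.042, 0.02, 0], [0, 0, 0], 0], [[-0.042, 0.02, 0], [0, 0, 0], 0]]}}

```text
time: 2.1
eef_pos: [548.3, -183.4, 230.5]
tool_rot: [0.724, 0.69, -0.0, -0.001]
wrist_force: [0.6, 0.7, -0.2]
width: -0.0
```

```bash
python3 -c "
from h import *
plan([565,-223,95],-2.95)"
```

```text
t 2.1 pos [ 548.3 -183.4  230.5] y-ang -2.69 F [ 0.6  0.7 -0.2] w -0.0 | shift [-0.0389  0.0188  0.1355] turn [-0.09 -0.06  0.26]
```

{"method": "step_arm", "body": {"steps": [[[-0.039, 0.019, 0], [0, 0, 0.3], 0], [[-0.039, 0.019, 0.035], [0, 0, 0.3], 0], [[-0.039, 0.019, 0.07], [0, 0, 0.3], 0], [[-0.039, 0.019, 0.105], [0, 0, 0.3], 0], [[-0.039, 0.019, 0.135], [0, 0, 0.3], 0]]}}

```text
time: 2.52
eef_pos: [564.9, -221.3, 94.3]
tool_rot: [0.724, 0.689, -0.0, -0.001]
wrist_force: [-0.1, -0.4, 0.2]
width: 0.2
```

```bash
python3 look.py b|tail -1; python3 -c "
from h import *
plan([527.5,-221,92],-2.95)
c=dict(np.load('scene_b.npz')); im=c['image'][:,:,::-1]
cv2.imwrite('pics/b_z.png',cv2.resize(im[130:260,180:320],None,fx=5,fy=4.5))"
```

```text
1.0000e-03]), 'eef_pos': array([ 561.331, -219.526,   89.811]), 'tool_rot': array([ 0.724,  0.689, -0.002, -0.006]), 'wrist_force': array([-0.483, -0.028, -0.403]), 'wrist_torque': array([0.006, 0.059, 0.032]), 'width': np.float64(-0.091)}
t 2.62 pos [ 561.3 -219.5   89.8] y-ang -2.84 F [-0.5 -0.  -0.4] w -0.1 | shift [-0.0031 -0.0337 -0.0018] turn [-0.66 -0.3   0.11]
```

View pics/b_z.png

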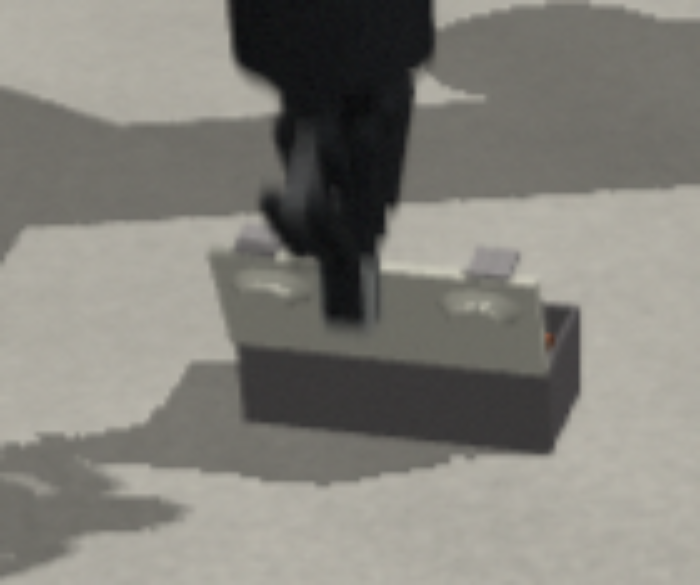

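The fingers are behind the middle of the lid, at about (345,290) in this view and between the lugs. I'll start pushing.

{"method": "step_arm", "body": {"steps": [[[-0.003, -0.01, -0.004], [-0.6, -0.3, 0], 0], [[-0.003, -0.017, -0.004], [-0.6, -0.3, 0], 0], [[-0.003, -0.023, -0.004], [-0.6, -0.3, 0], 0], [[-0.003, -0.029, -0.004], [-0.6, -0.3, 0], 0], [[-0.003, -0.035, -0.004], [-0.6, -0.3, 0], 0]]}}

```text
time: 3.03
eef_pos: [531.3, -224.7, 102.0]
tool_rot: [0.725, 0.689, 0.002, 0.007]
wrist_force: [1.8, 0.6, 1.4]
width: 0.1
```

```bash
python3 -c "
from h import *
plan([510.5,-220,97],-2.95)"
```

```text
t 3.03 pos [ 531.3 -224.7  102. ] y-ang -2.93 F [1.8 0.6 1.4] w 0.1 | shift [ 0.0037 -0.021   0.0047] turn [0.76 0.36 0.01]
```

{"method": "step_arm", "body": {"steps": [[[0.002, -0.005, 0.003], [0.6, 0.3, 0], 0], [[0.002, -0.01, 0.003], [0.6, 0.3, 0], 0], [[0.002, -0.015, 0.003], [0.6, 0.3, 0], 0], [[0.002, -0.02, 0.004], [0.6, 0.3, 0], 0], [[0.002, -0.024, 0.005], [0.6, 0.3, 0], 0]]}}

```text
time: 3.45
eef_pos: [512.5, -223.9, 103.4]
tool_rot: [0.725, 0.688, 0.003, 0.007]
wrist_force: [2.2, 2.3, 25.1]
width: 0.1
```

```bash
python3 look.py c|tail -1; python3 -c "
from h import *
plan([495,-220,90],-2.95)
c=dict(np.load('scene_c.npz')); im=c['image'][:,:,::-1]
cv2.imwrite('pics/c_z.png',cv2.resize(im[130:260,180:320],None,fx=5,fy=4.5))"
```

```text
-4.580e-01]), 'qd': array([ 0.001,  0.007, -0.005, -0.003,  0.006,  0.004]), 'joint_efforts': array([ -1.148, -22.644, -21.764,  -0.407,  -0.374,  -0.028]), 'eef_pos': array([ 511.985, -223.899,  103.361]), 'tool_rot': array([0.725, 0.688, 0.003, 0.007]), 'wrist_force': array([ 0.757,  3.018, 22.686]), 'wrist_torque': array([ 0.364,  0.06 , -0.004]), 'width': np.float64(-0.026)}
t 3.55 pos [ 512.  -223.9  103.4] y-ang -2.97 F [ 0.8  3.  22.7] w -0.0 | shift [ 0.0031 -0.0173  0.0131] turn [ 0.76  0.3  -0.02]
```

View pics/c_z.png

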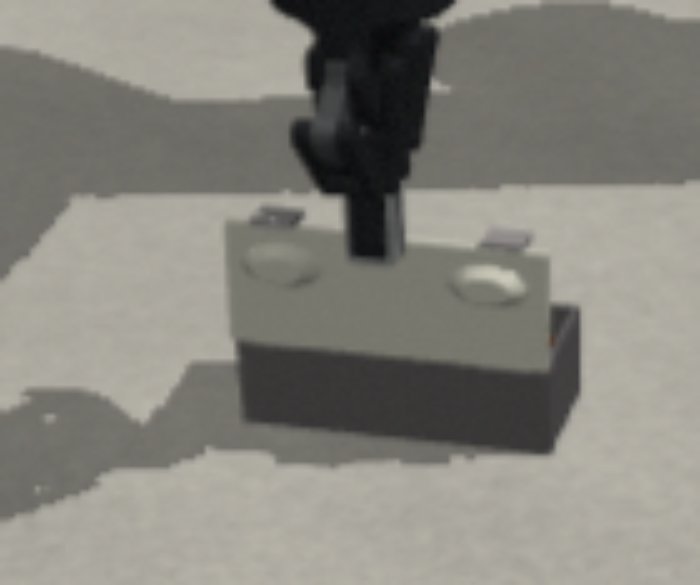

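The lid is past upright, but the tip is pressing down on it with about 22 N. I'll ease upward before continuing.

{"method": "step_arm", "body": {"steps": [[[0, 0, -0.004], [0, 0, 0], 0], [[0, 0, -0.007], [0, 0, 0], 0], [[0, 0, -0.007], [0, 0, 0], 0]]}}

```text
time: 3.8
eef_pos: [507.4, -221.8, 103.2]
tool_rot: [0.725, 0.689, 0.0, 0.001]
wrist_force: [-0.3, -1.4, 5.6]
width: 0.1
```

```bash
python3 -c "
from h import *
plan([495,-220,100],-2.95)
from rig import read_camera
c=read_camera('top'); im=c['image'][:,:,::-1]; cv2.imwrite('pics/d_t.png',cv2.resize(im[230:340,330:460],None,fx=5,fy=5))"
```

```text
t 3.8 pos [ 507.4 -221.8  103.2] y-ang -2.96 F [-0.3 -1.4  5.6] w 0.1 | shift [ 0.0012 -0.0125  0.0032] turn [ 0.09  0.05 -0.01]
```

View pics/d_t.png

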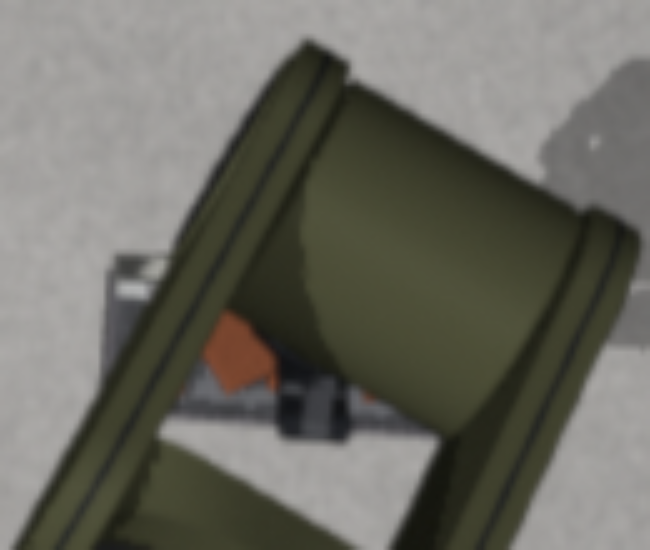

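{"method": "step_arm", "body": {"steps": [[[0, -0.006, 0], [0, 0, 0], 0], [[0, -0.012, 0.002], [0, 0, 0], 0], [[0, -0.017, 0.006], [0, 0, 0], 0], [[0, -0.022, 0.01], [0, 0, 0], 0], [[0, -0.026, 0.015], [0, 0, 0], 0]]}}

```text
time: 4.27
eef_pos: [479.9, -219.9, 86.1]
tool_rot: [0.725, 0.689, -0.0, -0.001]
wrist_force: [0.3, -0.5, 1.3]
width: 0.1
```

```bash
python3 look.py d|tail -1; python3 -c "
from h import *
plan([476,-220,80],-2.95)
c=dict(np.load('scene_d.npz')); im=c['image'][:,:,::-1]
cv2.imwrite('pics/d_z.png',cv2.resize(im[130:260,180:320],None,fx=5,fy=4.5))"
```

```text
-2.0000e-02]), 'eef_pos': array([ 478.88 , -219.296,   84.702]), 'tool_rot': array([ 0.725,  0.688, -0.001, -0.002]), 'wrist_force': array([-1.367, -0.204,  0.238]), 'wrist_torque': array([-0.021,  0.028, -0.03 ]), 'width': np.float64(-0.267)}
t 4.37 pos [ 478.9 -219.3   84.7] y-ang -2.98 F [-1.4 -0.2  0.2] w -0.3 | shift [-0.0009 -0.0028  0.0047] turn [-0.22 -0.11 -0.03]
```

View pics/d_z.png

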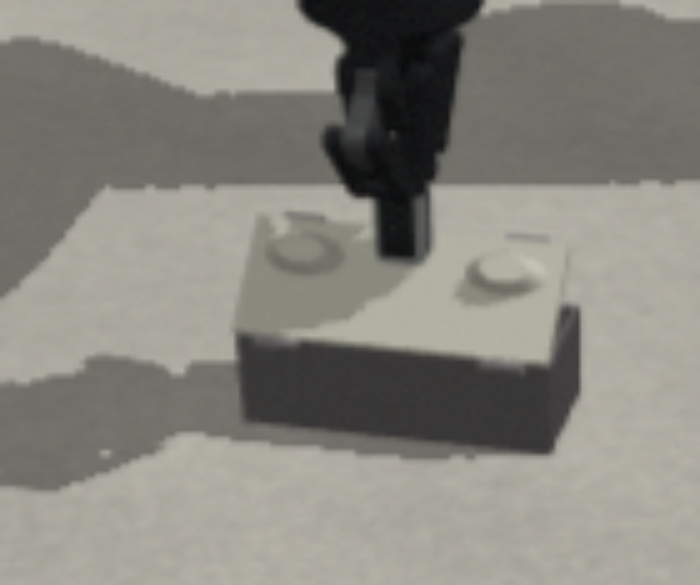

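The lid is at roughly 35° and the box hasn't moved. I'll press down from here.

{"method": "step_arm", "body": {"steps": [[[0, -0.003, 0.008], [0, 0, 0], 0], [[0, -0.006, 0.016], [0, 0, 0], 0], [[0, -0.008, 0.022], [0, 0, 0], 0], [[0, -0.008, 0.027], [0, 0, 0], 0], [[0, -0.008, 0.031], [0, 0, 0], 0]]}}

```text
time: 4.78
eef_pos: [472.4, -219.5, 55.6]
tool_rot: [0.725, 0.689, -0.0, -0.001]
wrist_force: [-12.0, 6.5, 33.4]
width: 0.2
```

{"method": "step_arm", "body": {"steps": [[[0, 0, 0.002], [0, 0, 0], 0], [[0, 0, 0.003], [0, 0, 0], 0], [[0, 0, 0.004], [0, 0, 0], 0]]}}

```text
time: 5.03
eef_pos: [472.5, -219.5, 55.6]
tool_rot: [0.725, 0.689, -0.001, -0.002]
wrist_force: [-16.8, 7.2, 34.1]
width: -0.0
```

{"method": "step_arm", "body": {"steps": [[[0, 0, -0.01], [0, 0, 0], 0], [[0, 0, -0.05], [0, 0, 0], 0], [[0, 0, -0.09], [0, 0, 0], 0], [[0.03, 0, -0.13], [0, 0, 0], 0], [[0.07, 0, -0.16], [0, 0, -3], 0]]}}

```text
time: 5.45
eef_pos: [477.0, -163.7, 204.9]
tool_rot: [0.708, 0.707, 0.001, 0.002]
wrist_force: [1.2, 0.9, -1.0]
width: 0.5
```

```bash
python3 -c "
from h import *
plan([485.3,197.7,215],4)"
```

```text
t 5.45 pos [ 477.  -163.7  204.9] y-ang -0.1 F [ 1.2  0.9 -1. ] w 0.5 | shift [ 0.3614  0.0077 -0.0107] turn [ 0.2   0.11 -4.1 ]
```

{"method": "step_arm", "body": {"steps": [[[0.346, 0.008, -0.01], [0, 0, -4], 100], [[0.346, 0.008, -0.01], [0, 0, -4], 100], [[0.346, 0.008, -0.01], [0, 0, -4], 100], [[0.346, 0.008, -0.01], [0, 0, -4], 100], [[0.346, 0.008, -0.01], [0, 0, -4], 100]]}}

```text
time: 5.87
eef_pos: [480.3, 47.6, 207.6]
tool_rot: [0.682, 0.732, 0.0, 0.0]
wrist_force: [0.4, -0.4, -0.5]
width: 60.4
```

{"method": "step_arm", "body": {"steps": [[[0.138, 0, 0], [0, 0, 0], 100], [[0.138, 0, 0], [0, 0, 0], 100], [[0.138, 0, 0], [0, 0, 0], 100], [[0.138, 0, 0], [0, 0, 0], 100], [[0.138, 0, 0], [0, 0, 0], 100]]}}

```text
time: 6.28
eef_pos: [470.2, 186.4, 207.2]
tool_rot: [0.68, 0.733, 0.0, -0.001]
wrist_force: [-0.4, -0.3, -0.0]
width: 85.1
```

```bash
python3 look.py e|tail -1; python3 -c "
from h import *
plan([485.3,197.7,215],4)
c=dict(np.load('scene_e.npz')); im=c['image'][:,:,::-1]
d=dict(np.load('top_e.npz'))['image'][:,:,::-1]
cv2.imwrite('pics/e_z.png',np.hstack([cv2.resize(im[170:260,210:310],None,fx=4,fy=4),cv2.resize(d[255:345,340:440],None,fx=4,fy=4)]))"
```

```text
1.5000e-02]), 'eef_pos': array([470.727, 183.585, 207.167]), 'tool_rot': array([ 0.681,  0.732, -0.   , -0.   ]), 'wrist_force': array([0.023, 0.41 , 0.141]), 'wrist_torque': array([0.022, 0.004, 0.029]), 'width': np.float64(85.229)}
t 6.38 pos [470.7 183.6 207.2] y-ang 4.14 F [0.  0.4 0.1] w 85.2 | shift [ 0.013   0.0155 -0.0079] turn [-0.04  0.03  0.14]
```

View pics/e_z.png

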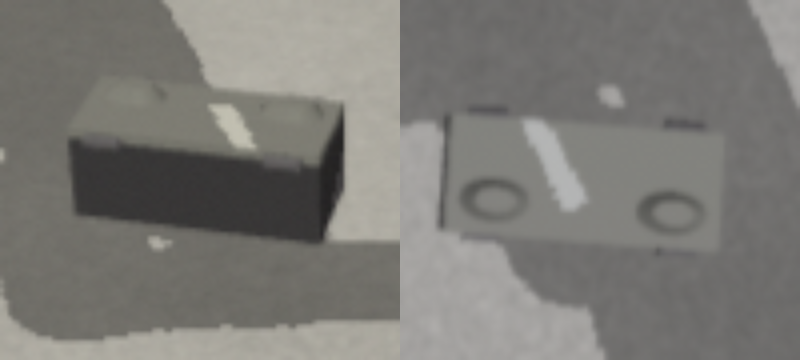

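View pics/e_scene.png

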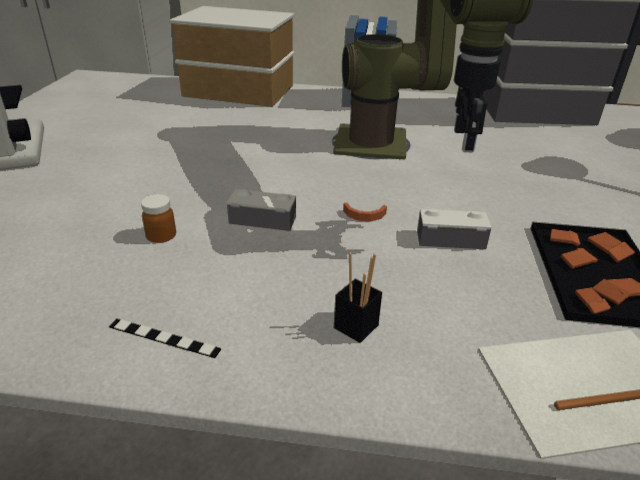

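The lid is shut flat, with the lugs at (494,200) and (670,212) in the right zoom, and the bystanders haven't moved. Next I'll measure the base lid and line up over the closed box.

{"method": "step_arm", "body": {"steps": [[[0.013, 0.0155, 0], [0, 0, 0], 100], [[0.013, 0.0155, 0.04], [0, 0, 0], 100], [[0.013, 0.0155, 0.08], [0, 0, 0], 100], [[0.013, 0.0155, 0.11], [0, 0, 0], 100], [[0.013, 0.0155, 0.11], [0, 0, 0], 100]]}}

```text
time: 6.8
eef_pos: [480.5, 194.2, 90.1]
tool_rot: [0.683, 0.731, -0.006, -0.003]
wrist_force: [-0.4, -0.5, -0.9]
width: 85.7
```

```bash
cat > meas.py <<'E'
from h import *
import sys
def zrect(W,x0,x1,y0,y1,lo,hi):
    w=W.reshape(-1,3); m=(w[:,0]>x0)&(w[:,0]<x1)&(w[:,1]>y0)&(w[:,1]<y1)&(w[:,2]>lo)&(w[:,2]<hi); return w[m]
E
python3 - <<'E'
from meas import *
c,W=cloud("top_e.npz"); g=cv2.cvtColor(c["image"],cv2.COLOR_RGB2GRAY).astype(int)
roi=np.zeros((480,640),bool); roi[262:330,340:435]=1
print("base z>50",rect(c,roi&(W[...,2]>50),56)," lidz",np.median(W[roi&(W[...,2]>50)][:,2]))
c0,W0=cloud("top_a.npz"); r0=np.zeros((480,640),bool); r0[262:320,140:235]=1
print("top z>50",rect(c0,r0&(W0[...,2]>50),56), np.median(W0[r0&(W0[...,2]>50)][:,2]))
# lugs by height
for W_,a in ((W,(400,540,-310,-130)),(W0,(420,540,110,290))):
    p=zrect(W_,*a,60,70); ym=p[:,1].mean()
    for s in (p[:,1]<ym,p[:,1]>=ym):
        print("lug",len(p[s]),np.round((p[s].min(0)+p[s].max(0))/2,1), np.round(p[s].mean(0),1))
plan([485.3,197.7,100],4)
E
```

```text
base z>50 (476.3150939941406, -218.472900390625, 69.06494140625, 141.57937622070312, -2.9265670776367188)  lidz 56.277407591812675
top z>50 (485.9421691894531, 197.08627319335938, 69.0404052734375, 141.7329864501953, 3.8313233852386475) 56.4286862998905
lug 126 [ 473.5 -250.7   64.6] [ 465.7 -259.2   62.7]
lug 132 [ 475.1 -182.1   64.5] [ 469.  -176.1   62.6]
lug 128 [486.6 163.2  64.4] [478.8 156.   62.7]
lug 138 [482.6 231.4  64.8] [474.8 238.3  62.8]
t 6.8 pos [480.5 194.2  90.1] y-ang 3.91 F [-0.4 -0.5 -0.9] w 85.7 | shift [ 0.0031  0.0048 -0.01  ] turn [-0.78  0.18 -0.09]
```

{"method": "step_arm", "body": {"steps": [[[0, 0, 0], [0, 0, 0], 100], [[0, 0, 0], [0, 0, 0], 100], [[0, 0, 0], [0, 0, 0], 100]]}}

```text
time: 7.05
eef_pos: [487.7, 197.4, 100.9]
tool_rot: [0.682, 0.731, 0.002, 0.001]
wrist_force: [-0.8, 0.4, 0.8]
width: 85.5
```

```bash
python3 -c "
from h import *
plan([485.5,197.4,12],3.85)"
```

```text
t 7.05 pos [487.7 197.4 100.9] y-ang 3.99 F [-0.8  0.4  0.8] w 85.5 | shift [ 0.0001 -0.0027  0.0889] turn [ 0.29 -0.06  0.14]
```

{"method": "step_arm", "body": {"steps": [[[0, 0, 0.02], [0, 0, 0], 100], [[0, 0, 0.04], [0, 0, 0], 100], [[0, 0, 0.06], [0, 0, 0], 100], [[0, 0, 0.075], [0, 0, 0], 100], [[0, 0, 0.083], [0, 0, 0], 100]]}}

```text
time: 7.47
eef_pos: [486.2, 197.4, 15.2]
tool_rot: [0.682, 0.732, 0.001, 0.0]
wrist_force: [-0.6, -0.7, -0.7]
width: 85.7
```

{"method": "step_arm", "body": {"steps": [[[0, 0, 0], [0, 0, 0], 100], [[0, 0, 0], [0, 0, 0], 100], [[0, 0, 0], [0, 0, 0], 100]]}}

```text
time: 7.72
eef_pos: [487.1, 197.8, 16.7]
tool_rot: [0.682, 0.732, 0.001, 0.001]
wrist_force: [-1.1, -0.3, -0.7]
width: 85.7
```

```bash
python3 look.py f|tail -1; python3 -c "
from h import *
plan([485.5,197.4,12],3.85)
c=dict(np.load('scene_f.npz')); im=c['image'][:,:,::-1]
cv2.imwrite('pics/f_z.png',cv2.resize(im[130:260,390:520],None,fx=5,fy=4.5))"
```

```text
-0.0000e+00]), 'eef_pos': array([486.808, 197.742,  16.476]), 'tool_rot': array([0.682, 0.732, 0.001, 0.001]), 'wrist_force': array([0.255, 0.165, 0.021]), 'wrist_torque': array([ 0.035, -0.01 , -0.066]), 'width': np.float64(85.591)}
t 7.82 pos [486.8 197.7  16.5] y-ang 4.05 F [0.3 0.2 0. ] w 85.6 | shift [-0.0003 -0.0013  0.0045] turn [ 0.17 -0.04  0.2 ]
```

View pics/f_z.png

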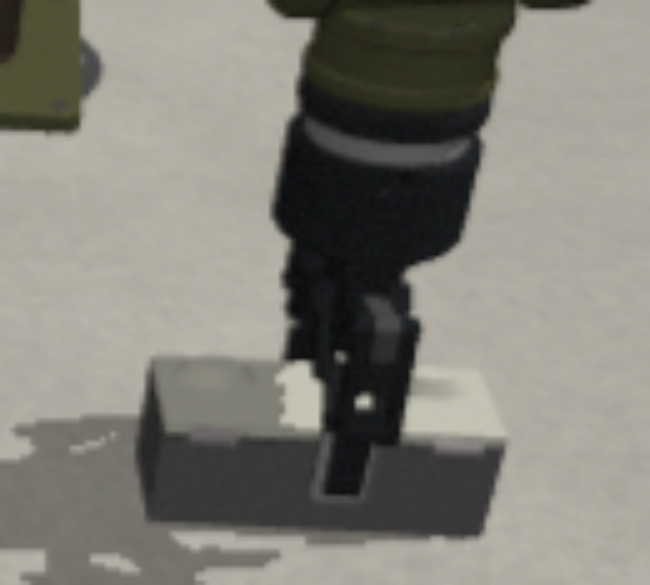

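The fingers straddle the middle of the closed box, clear of the clasps and barrels. I'll lower slightly and close.

{"method": "step_arm", "body": {"steps": [[[0, -0.001, 0.004], [0, 0, 0], 70], [[0, -0.001, 0.004], [0, 0, 0], 60], [[0, -0.001, 0.004], [0, 0, 0], 50], [[0, -0.001, 0.004], [0, 0, 0], 50], [[0, -0.001, 0.004], [0, 0, 0], 50]], "newtons": 60}}

```text
time: 8.23
eef_pos: [485.0, 197.4, 11.1]
tool_rot: [0.682, 0.732, 0.001, 0.0]
wrist_force: [1.2, 0.4, 2.2]
width: 59.3
```

{"method": "step_arm", "body": {"steps": [[[0, 0, 0], [0, 0, 0], 40], [[0, 0, 0], [0, 0, 0], 40], [[0, 0, 0], [0, 0, 0], 40]]}}

```text
time: 8.48
eef_pos: [485.0, 197.4, 11.2]
tool_rot: [0.682, 0.732, 0.0, 0.0]
wrist_force: [1.5, -0.2, 3.0]
width: 59.3
```

```bash
python3 look.py g|tail -1
python3 - <<'E'
from meas import *
plan([485.5,197.4,12],3.85)
c,W=cloud("scene_g.npz"); c0,W0=cloud("scene_a.npz")
im=c["image"][:,:,::-1]; cv2.imwrite('pics/g_z.png',np.hstack([cv2.resize(x[195:255,405:500],None,fx=4.2,fy=5) for x in (c0["image"][:,:,::-1],im)]))
E
```

```text
1.4000e-02]), 'eef_pos': array([485.016, 197.394,  11.162]), 'tool_rot': array([0.682, 0.732, 0.   , 0.   ]), 'wrist_force': array([1.028, 0.323, 2.986]), 'wrist_torque': array([ 0.012, -0.304, -0.013]), 'width': np.float64(59.536)}
t 8.58 pos [485.  197.4  11.2] y-ang 4.05 F [1.  0.3 3. ] w 59.5 | shift [-0.      0.0005 -0.0008] turn [ 0.07 -0.01  0.2 ]
```

View pics/g_z.png

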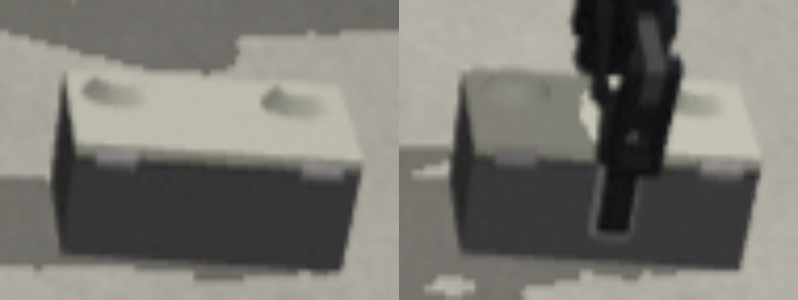

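The grip is good: width is 59.5 mm, the tool is at (485.0, 197.4), and the box hasn't shifted visibly. Lifting.

{"method": "step_arm", "body": {"steps": [[[0, 0, -0.005], [0, 0, 0], 40], [[0, 0, -0.02], [0, 0, 0], 40], [[0, 0, -0.045], [0, 0, 0], 40], [[0, 0, -0.075], [0, 0, 0], 40], [[0, 0, -0.1], [0, 0, 0], 40]]}}

```text
time: 9.0
eef_pos: [482.1, 196.7, 109.7]
tool_rot: [0.682, 0.732, -0.002, -0.001]
wrist_force: [0.8, 0.6, -4.2]
width: 59.6
```

{"method": "step_arm", "body": {"steps": [[[-0.01, 0, -0.015], [0, 0, 0], 40], [[-0.03, 0, -0.02], [0, 0, 0], 40], [[-0.06, 0, -0.02], [0, 0, 0], 40], [[-0.09, 0, -0.02], [0, 0, 0], 40], [[-0.12, 0, -0.02], [0, 0, 0], 40]]}}

```text
time: 9.42
eef_pos: [490.6, 76.5, 128.7]
tool_rot: [0.681, 0.732, -0.002, -0.002]
wrist_force: [-0.1, 0.1, -5.6]
width: 59.3
```

Run:
```python
from meas import *
plan([475.8,-218.2,130],-2.8)
```

```text
t 9.42 pos [490.6  76.5 128.7] y-ang 4.11 F [-0.1  0.1 -5.6] w 59.3 | shift [-0.2929 -0.0358 -0.0012] turn [-0.29  0.01  6.91]
```

{"method": "step_arm", "body": {"steps": [[[-0.03, -0.004, 0], [0, 0, 1], 40], [[-0.065, -0.008, 0], [0, 0, 2.5], 40], [[-0.1, -0.012, 0], [0, 0, 4], 40], [[-0.135, -0.016, 0], [0, 0, 5.5], 40], [[-0.17, -0.02, 0], [0, 0, 6.9], 40]]}}

```text
time: 9.83
eef_pos: [482.4, -94.3, 128.5]
tool_rot: [0.725, 0.689, -0.001, -0.002]
wrist_force: [0.5, 0.1, -5.9]
width: 59.6
```

Run:
```python
from meas import *
plan([475.8,-218.2,130],-2.8)
```

```text
t 9.83 pos [482.4 -94.3 128.5] y-ang -2.92 F [ 0.5  0.1 -5.9] w 59.6 | shift [-0.1241 -0.0003 -0.0017] turn [-0.29 -0.09 -0.12]
```

{"method": "step_arm", "body": {"steps": [[[-0.035, 0, 0], [0, 0, 0], 40], [[-0.065, 0, 0], [0, 0, 0], 40], [[-0.09, 0, 0], [0, 0, 0], 40], [[-0.11, 0, 0], [0, 0, 0], 40], [[-0.118, 0, 0], [0, 0, 0], 40]]}}

```text
time: 10.25
eef_pos: [477.0, -212.7, 128.6]
tool_rot: [0.725, 0.688, -0.001, -0.002]
wrist_force: [-0.3, -0.5, -5.5]
width: 59.4
```

{"method": "step_arm", "body": {"steps": [[[0, 0, 0.01], [0, 0, 0], 40], [[0, 0, 0.02], [0, 0, 0], 40], [[0, 0, 0.025], [0, 0, 0], 40], [[0, 0, 0.025], [0, 0, 0], 40], [[0, 0, 0.025], [0, 0, 0], 40]]}}

```text
time: 10.67
eef_pos: [478.4, -209.8, 104.3]
tool_rot: [0.724, 0.69, -0.0, -0.001]
wrist_force: [-0.0, -0.6, -4.2]
width: 59.7
```

```bash
python3 look.py i|tail -1
python3 - <<'E'
from meas import *
plan([475.8,-218.2,105],-2.8)
c,W=cloud("scene_i.npz")
im=c["image"][:,:,::-1]; cv2.imwrite('pics/i_z.png',cv2.resize(im[150:250,200:330],None,fx=6,fy=6))
E
```

```text
1.0000e-03]), 'eef_pos': array([ 479.385, -210.581,  105.839]), 'tool_rot': array([0.724, 0.69 , 0.   , 0.   ]), 'wrist_force': array([ 0.451, -0.399, -5.248]), 'wrist_torque': array([-0.016, -0.05 , -0.032]), 'width': np.float64(59.417)}
t 10.77 pos [ 479.4 -210.6  105.8] y-ang -2.79 F [ 0.5 -0.4 -5.2] w 59.4 | shift [-0.0078 -0.0032  0.0008] turn [ 0.01 -0.    0.01]
```

View pics/i_z.png

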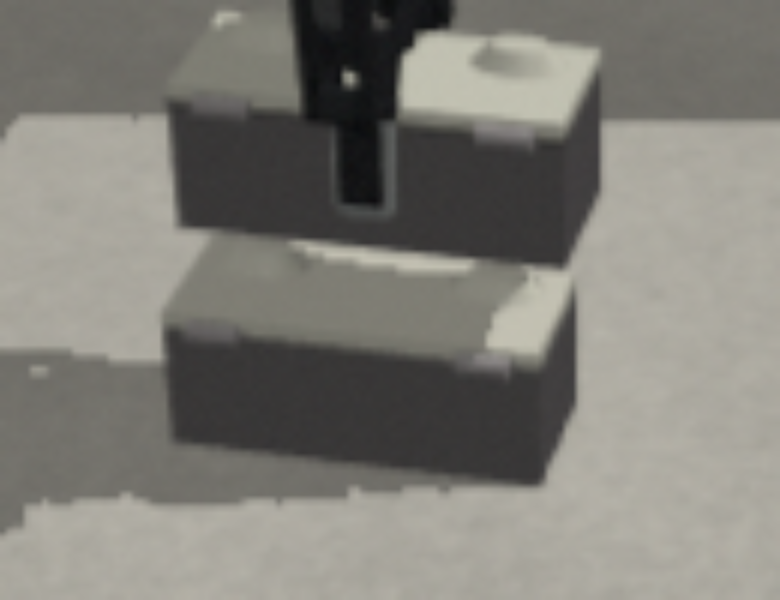

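View pics/i_top.png

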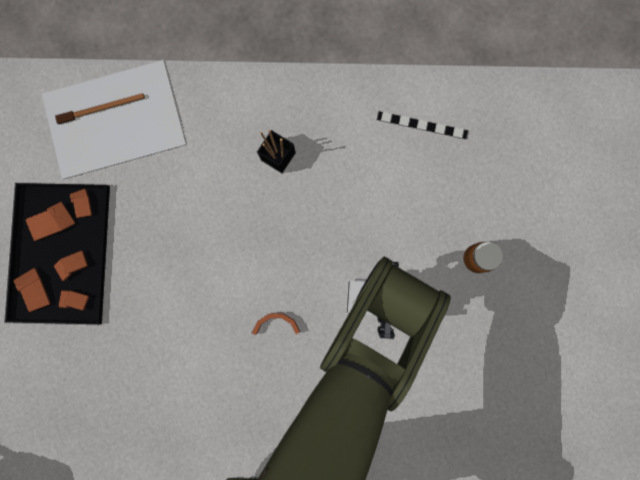

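The held box is level above the shut lid. I'll correct by the measured (-8, -3) mm and go down to just above the lugs.

{"method": "step_arm", "body": {"steps": [[[-0.004, -0.002, 0], [0, 0, 0], 40], [[-0.008, -0.003, 0.006], [0, 0, 0], 40], [[-0.008, -0.003, 0.014], [0, 0, 0], 40], [[-0.008, -0.003, 0.02], [0, 0, 0], 40], [[-0.008, -0.003, 0.023], [0, 0, 0], 40]]}}

```text
time: 11.18
eef_pos: [474.7, -218.7, 81.0]
tool_rot: [0.725, 0.689, -0.0, -0.001]
wrist_force: [-0.3, 0.3, -5.4]
width: 59.6
```

{"method": "step_arm", "body": {"steps": [[[0, 0, 0], [0, 0, 0], 40], [[0, 0, 0], [0, 0, 0], 40], [[0, 0, 0], [0, 0, 0], 40], [[0, 0, 0], [0, 0, 0], 40], [[0, 0, 0], [0, 0, 0], 40]]}}

```text
time: 11.6
eef_pos: [476.1, -219.3, 83.2]
tool_rot: [0.724, 0.689, 0.0, 0.0]
wrist_force: [0.5, 0.1, -4.7]
width: 59.2
```

```bash
python3 look.py j|tail -1
python3 - <<'E'
from meas import *
plan([475.8,-218.2,80],-2.8)
c,W=cloud("scene_j.npz")
im=c["image"][:,:,::-1]; cv2.imwrite('pics/j_z.png',cv2.resize(im[160:250,205:315],None,fx=7,fy=6.6,interpolation=cv2.INTER_NEAREST))
# vertical side edges: rows' left/right extents of dark box body
g=cv2.cvtColor(c["image"],cv2.COLOR_RGB2GRAY).astype(int)
for r in range(178,234,3):
    k=np.where(g[r,215:310]<75)[0]; print(r,k.min()+215 if len(k) else None,k.max()+215 if len(k) else None, end=' | ')
E
```

```text
0.0000e+00]), 'eef_pos': array([ 475.937, -219.205,   83.064]), 'tool_rot': array([0.724, 0.689, 0.   , 0.   ]), 'wrist_force': array([ 0.628, -0.037, -5.433]), 'wrist_torque': array([ 0.017,  0.006, -0.011]), 'width': np.float64(59.289)}
t 11.7 pos [ 475.9 -219.2   83.1] y-ang -2.85 F [ 0.6 -0.  -5.4] w 59.3 | shift [ 0.001  -0.0002  0.0031] turn [ 0.03  0.02 -0.05]
178 226 295 | 181 226 295 | 184 226 295 | 187 226 295 | 190 227 294 | 193 227 292 | 196 238 291 | 199 264 290 | 202 295 295 | 205 228 295 | 208 228 295 | 211 228 295 | 214 228 295 | 217 228 294 | 220 229 293 | 223 230 292 | 226 254 290 | 229 279 289 | 232 None None |
```

View pics/j_z.png

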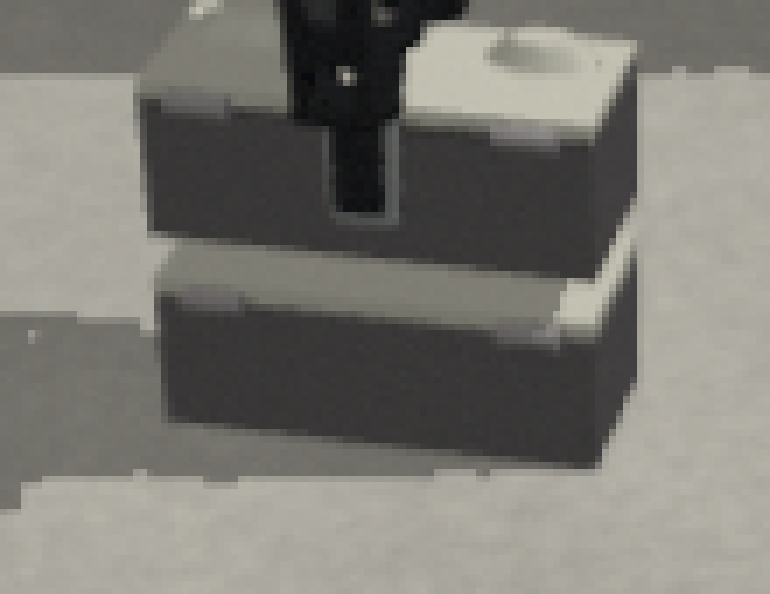

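Run:
```python
from meas import *
c,W=cloud("scene_j.npz")
f=lambda a:np.array(a)/[7,6.6]+[204.5,159.5]
# bottom edges by gradient: scan columns, sub-pixel darkest->light transition below each box
g=cv2.cvtColor(c["image"],cv2.COLOR_RGB2GRAY).astype(float)
def edge(cols,lo,hi,th=88):
    out=[]
    for u in cols:
        for v in range(lo(u),hi(u)):
            if g[v,u]<th<=g[v+1,u]: out.append((u,v+(th-g[v,u])/(g[v+1,u]-g[v,u]))); break
    return np.array(out)
top=edge(list(range(230,248))+list(range(264,288)),lambda u:190,lambda u:208)
bot=edge(range(232,288),lambda u:218,lambda u:234)
for n,e,z in (("top",top,83.1-11.2),("base",bot,0.5)):
    P=ray(c,e,z); k=np.polyfit(P[:,1],P[:,0],1); r=P[:,0]-np.polyval(k,P[:,1]); k=np.polyfit(P[abs(r)<2,1],P[abs(r)<2,0],1)
    print(n,"x at y=-219:",np.polyval(k,-219),"yaw",-np.degrees(np.arctan(k[0])),len(P))
for n,uv,z in (("top",[[597,278],[150,236]],71.9),("base",[[599,467],[168,420]],0)):
    print(n,np.round(ray(c,f(uv),z),1).tolist())
# lid +x top edge of base at z=56
# depth: front faces
for n,lo,hi in (("top",80,115),("base",8,40)):
    p=W[165:235,215:305].reshape(-1,3); p=p[(p[:,2]>lo)&(p[:,2]<hi)&(p[:,0]>495)&(p[:,0]<520)&((p[:,1]<-240)|(p[:,1]>-200))]
    k=np.polyfit(p[:,1],p[:,0],1); print(n,"depth face x at -219:",np.polyval(k,-219),-np.degrees(np.arctan(k[0])),len(p), np.percentile(p[:,1],[1,99]))
```

```text
top x at y=-219: 502.5146788193038 yaw -2.979563891951785 42
base x at y=-219: 504.466632576192 yaw -3.1297306653170005 56
top [[504.1, -151.7, 71.9], [500.1, -291.8, 71.9]]
base [[505.4, -151.6, 0.0], [499.1, -292.0, 0.0]]
top depth face x at -219: 504.5017027386829 -2.664703213900866 688 [-290.98455364 -151.66079694]
base depth face x at -219: 504.59534664278897 -2.484355284245317 567 [-290.76010275 -151.67254354]
```

By the rays the two boxes line up to about 1 mm, in y and yaw as well. I'll add a +0.5 mm nudge in x and lower slowly.

{"method": "step_arm", "body": {"steps": [[[0, 0.0005, 0.002], [0, 0, 0], 40], [[0, 0.0005, 0.005], [0, 0, 0], 40], [[0, 0.0005, 0.008], [0, 0, 0], 40], [[0, 0.0005, 0.01], [0, 0, 0], 40], [[0, 0.0005, 0.011], [0, 0, 0], 40]]}}

```text
time: 12.12
eef_pos: [475.8, -218.9, 71.0]
tool_rot: [0.724, 0.689, -0.0, -0.001]
wrist_force: [-0.4, 0.9, -5.2]
width: 59.1
```

{"method": "step_arm", "body": {"steps": [[[0, 0, 0.001], [0, 0, 0], 40], [[0, 0, 0.002], [0, 0, 0], 40], [[0, 0, 0.003], [0, 0, 0], 40]]}}

```text
time: 12.37
eef_pos: [476.3, -219.2, 68.7]
tool_rot: [0.724, 0.689, 0.0, 0.0]
wrist_force: [0.4, -0.5, -5.4]
width: 59.4
```

There's no contact force at 68.7 mm, so the lugs are inside the recesses. Lowering the last 1.5 mm.

{"method": "step_arm", "body": {"steps": [[[0, 0, 0.0005], [0, 0, 0], 40], [[0, 0, 0.001], [0, 0, 0], 40], [[0, 0, 0.0015], [0, 0, 0], 40], [[0, 0, 0.002], [0, 0, 0], 40], [[0, 0, 0.002], [0, 0, 0], 40]]}}

```text
time: 12.78
eef_pos: [476.4, -219.2, 67.2]
tool_rot: [0.724, 0.689, 0.0, 0.0]
wrist_force: [-1.2, 0.4, -2.2]
width: 59.0
```

Contact has begun at 67.2 mm, which is the height expected for fully home. I'll press in slightly more and release slowly.

{"method": "step_arm", "body": {"steps": [[[0, 0, 0.001], [0, 0, 0], 40], [[0, 0, 0.001], [0, 0, 0], 40], [[0, 0, 0.001], [0, 0, 0], 40]]}}

```text
time: 13.03
eef_pos: [476.6, -219.3, 67.1]
tool_rot: [0.724, 0.689, 0.0, 0.0]
wrist_force: [-4.2, 2.7, 4.6]
width: 59.3
```

{"method": "step_arm", "body": {"steps": [[[0, 0, 0], [0, 0, 0], 72], [[0, 0, 0], [0, 0, 0], 76], [[0, 0, 0], [0, 0, 0], 82], [[0, 0, 0], [0, 0, 0], 90], [[0, 0, 0], [0, 0, 0], 100]]}}

```text
time: 13.45
eef_pos: [476.4, -219.3, 65.9]
tool_rot: [0.725, 0.689, 0.0, 0.0]
wrist_force: [-0.4, 0.5, 0.1]
width: 85.2
```

{"method": "step_arm", "body": {"steps": [[[0, 0, 0], [0, 0, 0], 100], [[0, 0, 0], [0, 0, 0], 100], [[0, 0, 0], [0, 0, 0], 100]]}}

```text
time: 13.7
eef_pos: [476.2, -219.2, 65.7]
tool_rot: [0.724, 0.689, -0.0, 0.0]
wrist_force: [-0.1, 0.4, -0.0]
width: 85.4
```

```bash
python3 look.py k|tail -1
python3 - <<'E'
from meas import *
c,W=cloud("scene_k.npz")
im=c["image"][:,:,::-1]; cv2.imwrite('pics/k_z.png',cv2.resize(im[160:250,205:315],None,fx=7,fy=6.6,interpolation=cv2.INTER_NEAREST))
E
```

```text
0.0000e+00]), 'eef_pos': array([ 476.237, -219.156,   65.719]), 'tool_rot': array([ 0.724,  0.689, -0.   ,  0.   ]), 'wrist_force': array([0.434, 0.384, 0.008]), 'wrist_torque': array([-0.01 ,  0.006,  0.033]), 'width': np.float64(85.304)}
```

View pics/k_z.png

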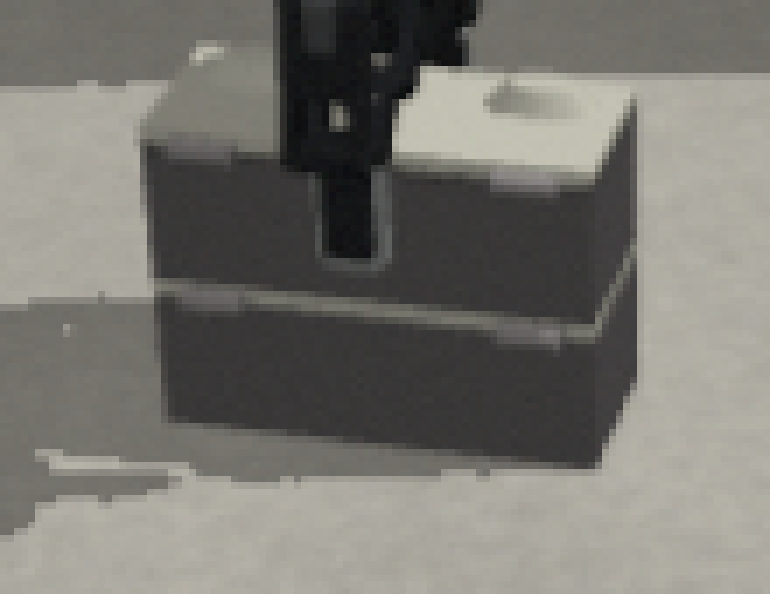

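The box is seated flush, with only the lid's 6 mm edge showing between the two. I'll retreat straight up.

{"method": "step_arm", "body": {"steps": [[[0, 0, -0.015], [0, 0, 0], 100], [[0, 0, -0.04], [0, 0, 0], 100], [[0, 0, -0.07], [0, 0, 0], 100], [[0, 0, -0.11], [0, 0, 0], 100], [[0, 0, -0.15], [0, 0, 0], 100]]}}

```text
time: 14.22
eef_pos: [475.4, -218.6, 216.3]
tool_rot: [0.724, 0.689, -0.0, -0.001]
wrist_force: [1.5, -1.2, -0.3]
width: 85.4
```

{"method": "step_arm", "body": {"steps": [[[0.03, 0, -0.02], [0, 0, 0], 100], [[0.07, 0, -0.03], [0, 0, 0], 100], [[0.11, 0, -0.03], [0, 0, 0], 100], [[0.15, 0, -0.03], [0, 0, 0], 100], [[0.19, 0, -0.03], [0, 0, 0], 100]]}}

```text
time: 14.63
eef_pos: [485.6, -27.8, 246.4]
tool_rot: [0.725, 0.689, 0.001, 0.001]
wrist_force: [1.4, 1.3, 0.8]
width: 85.5
```

{"method": "step_arm", "body": {"steps": [[[0.06, 0, 0], [0, 0, 0], 100], [[0.08, 0, 0], [0, 0, 0], 100], [[0.08, 0, 0], [0, 0, 0], 100], [[0.08, 0, 0], [0, 0, 0], 100], [[0.08, 0, 0], [0, 0, 0], 100]]}}

```text
time: 15.05
eef_pos: [489.6, 50.4, 245.6]
tool_rot: [0.724, 0.69, -0.0, 0.0]
wrist_force: [-0.3, -0.8, -0.9]
width: 85.2
```

```bash
python3 look.py l|tail -1
python3 - <<'E'
from meas import *
c,W=cloud("top_l.npz")
roi=np.zeros((480,640),bool); roi[255:335,335:440]=1
m=roi&(W[...,2]>105); print("stack top",rect(c,m,112),"z",np.median(W[m][:,2]))
p=W[m]; p=p[(p[:,2]>108)&(p[:,2]<116)]; q=p-p.mean(0); n=np.linalg.svd(q)[2][2]; print("normal",n)
c2,V=cloud("scene_l.npz")
for (nn,P,(a,b,l,r)) in (("jar",W,(240,275,460,506)),("cup",W,(125,175,255,300)),("sherd",W,(310,336,250,302))):
    w=P[a:b,l:r].reshape(-1,3); p=w[w[:,2]>6]; print(nn,np.round(np.nanpercentile(p,[2,98],axis=0),0).tolist())
for nn,lo,hi in (("top",65,100),("base",8,40)):
    p=V[165:240,215:305].reshape(-1,3); p=p[(p[:,2]>lo)&(p[:,2]<hi)&(p[:,0]>495)&(p[:,0]<520)]
    k=np.polyfit(p[:,1],p[:,0],1); print(nn,"face x",np.polyval(k,-219),-np.degrees(np.arctan(k[0])),np.percentile(p[:,1],[1,99]))
E
```

```text
-3.0000e-03]), 'eef_pos': array([489.708,  49.406, 245.653]), 'tool_rot': array([ 0.725,  0.689, -0.   ,  0.   ]), 'wrist_force': array([ 0.595, -0.423,  0.036]), 'wrist_torque': array([-0.043, -0.021, -0.012]), 'width': np.float64(85.466)}
stack top (476.8831481933594, -218.4271240234375, 69.04084014892578, 141.7469482421875, -2.6473922729492188) z 112.12169149800388
normal [ 0.00719291 -0.00348574  0.99996806]
jar [[540.0, -442.0, 11.0], [595.0, -387.0, 89.0]]
cup [[746.0, -20.0, 6.0], [814.0, 49.0, 142.0]]
sherd [[401.0, -39.0, 9.0], [459.0, 53.0, 514.0]]
top face x 505.1223073735108 -2.6532326743858436 [-290.24383125 -151.87916381]
base face x 504.7104829066094 -2.869007705023361 [-290.73121143 -152.21368314]
```

View pics/l_scene.png

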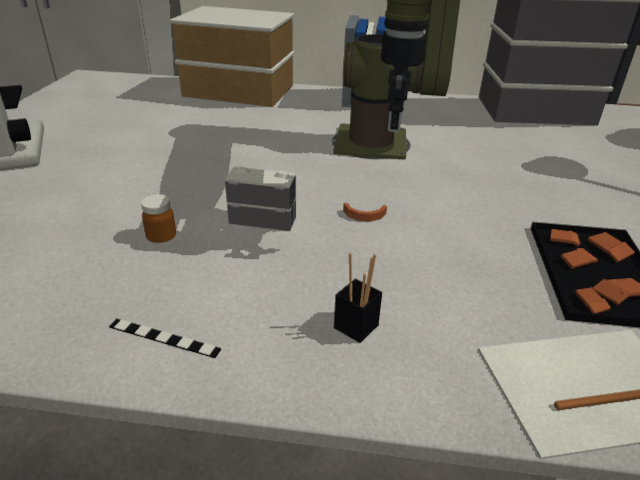

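View pics/l_top.png

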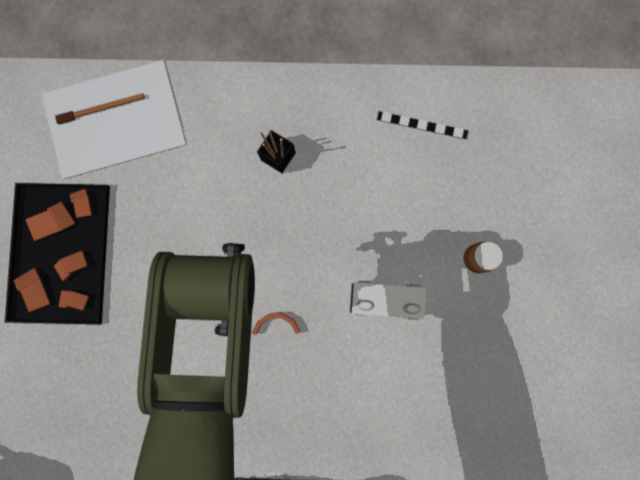

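The stack at (262,200) in the scene view is flush and level. Its top is at 112 mm, which is 2 × 56 mm, and the jar, cup and sherd are where they were. Handing in.

```bash
python3 -c "
from rig import order
print(order.finish_job())"
```

```text
the job is handed in; nothing more can be done
None
```

I shut the open box's lid, stacked the closed box on it with the clasps on the same side (facing the robot), and handed the job in at about 15 s.

**Fit and position:** The stack's top measured 112.1 mm, which is 2 × 56 mm, so the base is fully home. It is level to about 0.5°. The two boxes line up within about 0.5 mm and 0.3°.

**Setting down:** The box met no resistance until 67.2 mm tool height, the expected seated height, and was released at about 5 N.

**Bystanders:** The jar and cup measured the same before and after, to within 1 mm. The arm partly blocked the last top-view reading of the sherd, but it looks unmoved in the final pictures.

**Forces while shutting the lid:** The fingertips briefly pressed on the lid with about 25 N near upright. At the end they pressed with about 34 N vertically, near 39 N in all. That is more than the 1–3 N the hinge needs, but the box did not visibly move.

**Camera disagreement:** Before lowering, one camera check put the boxes 2 mm apart in x, while the depth and corner checks showed 0.1–1 mm. I nudged by 0.5 mm and the box seated cleanly.

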